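# Hook the sprung tape into the far notch of a batten

## Task

First slide the notched batten along its fence until it butts against the end stop on the measuring jig. Then pull the sprung tape out by its steel end and swing it over so that its hook goes into the batten's far notch (the one farther from the tape case), and ease it back until the spring holds the hook against the notch. Never let the tape snap back, and leave the tape roll, marker and scissors lying beside the jig where they are.

Things in the scene. Friction and masses are not known exactly. Their poses are not given: they have to be found in the camera images.
- jig: Fixed white laminate jig board with dark steel fence and stop. Origin: underside, on the swivel axis of the tape case; x = along the fence, the way the tape is pulled; z up. Board x=-80 to 335, y=-62 to 100, top z=10 mm. Fence y=-58 to -48, x=116 to 306, top z=24. Black tape case 117 x 74 mm, z=16 to 54, turns about the origin; swung fully in it spans x=-63 to 61, y=-22 to 52.
- end_stop (a point): Middle of the end stop's batten-side face, a dark steel block on the jig: jig x=126, y=-29, z=23 mm; 42 mm wide, top at z=36. The batten butts here.
- batten: Loose wooden batten 150 x 44 x 30 mm, 0.15 kg, on the jig board, fence on its -y side. Origin: centre of underside; x along its length, as the jig's x. Starts 18 to 45 mm short of the stop; butted, its origin is at jig x=201, y=-26. Two notches, 30 mm wide, 28 deep, full height, open to +y (the tape's side): near x=-63 to -33, far x=-11 to 19 mm.
- far_notch (a point): Middle of the mouth of the batten's far notch, at the batten's top edge (batten x=4, y=22, z=30 mm).
- swivel (a joint): Swivel of the tape case about the vertical through the jig's origin, rad, 0 to 0.5. 0: tape parallel to the fence, its side 2 mm from the batten's notched side. Positive: swung out, away from the batten (counter-clockwise from above). Slight friction: it stays where it is left.
- blade (a joint): How far the tape is pulled out, m, 0 (home) to 0.112. Sprung: about 2 N inward at home, 4.2 N at 0.088. With the swivel at 0 and the batten against its stop, the hook bears on the case-side wall of the far notch at 0.088.
- hook_tab (a point): Middle of the tape's hook: steel plate 8 mm thick (along the tape), standing out 24 mm from the tape's centre line towards the batten, 16 to 40 mm above the table. It lies 106 mm + blade from the swivel axis along the tape; its inner face is 4 mm nearer the case. The tape is a yellow strip on edge, 3 mm thick, 22 to 46 mm above the table.
- pull_tongue (a point): On the pull tongue, the other half of the steel end: plate 8 mm thick along the tape, standing out 36 mm from the centre line, away from the batten, 16 to 52 mm above the table. This point: 20 mm from the centre line, 34 mm high, mid-thickness. At home 41 mm are free between case and plate: closed fingertips fit down there in the corner of tape and tongue.
- tape_roll: Bystander: roll of paper tape lying flat, 90 mm across, 24 mm high, beside the jig behind the fence. Origin: centre of underside.
- marker: Bystander: marker pen 130 mm long, 17 mm thick, lying behind the fence. Origin: underside, middle.
- scissors: Bystander: scissors with orange handles, 165 x 80 mm, 10 mm high, lying on the robot's side of the jig. Origin: underside, near the pivot.
Things that resemble listed ones, but are neither listed nor needed, are in the scene too. Several things have the shape of the batten; the one meant has the colours described above.

How it is judged:
By the outcome, as a careful person would: the job done as asked, in the order asked, and still so for the second after the job is handed in, with the robot touching nothing.
It also fails if it takes over 51 s, if anything falls off the work surface, if the arm or the gripper's body presses on something with over 40 N, if the wrist force passes 120 N, or if a joint passes its speed limit or range.

## Robot

A 6-joint arm with a two-finger parallel gripper is mounted at the origin on the work surface. World frame = base frame: x ahead of the robot, y to its left, z up, the work surface at z = 0. Lengths are in m, angles in rad, forces in N, time in s.
With the tool pointing down it reaches from about 0.25 to 0.85 m from the base axis. Payload 12.5 kg.
Tool frame: the origin (TCP) lies midway between the tips of the shut fingers; the grasp point (between the pads) lies 19 mm behind it; z points along the fingers, y is the line along which they close (so a half turn about z gives the same grasp; the last joint's range is limited). The gripper opens to 93 mm and grips with 3 to 60 N. Pads are 15 mm wide; open, the fingers measure 128 mm over their backs; the gripper's body (75 mm by 188 mm) begins 65 mm behind the grasp point.
Start: joints at [-1.367, 0.351, 1.652, -0, 1.139, -0.085], TCP at [0.157, -0.527, 0.219] pointing down, gripper open.
Joint ranges: [-2.75, 2.75], [-0.79, 2.1], [0.01, 2.65], [-1.57, 4.71], [0.07, 3.14], [-2.87, 2.87]. Speed limits (rad/s): [2.22, 2.22, 2.79, 3.14, 3.14, 3.14].

## Interface

Orientations are given as a unit quaternion [w, x, y, z].
In Python, from plant import env gives the robot as it stands.
- The arm moves only by the tool jog_arm, never from a script. Its argument "targets" is a list of rows, each a list of 2 entries, a list of its own where there are three numbers: the shift along the tool's x, y, z scaled (see below), then the turn, a rotation vector about the tool's x, y, z scaled (see below). In form: [[[dx, dy, dz], [ax, ay, az]], ...]. A call has 1 to 12 rows; each row shifts and turns the commanded pose from where the row before left it, along the tool's axes as they then stand; what a row does not reach is not made up. The controller multiplies each number of a shift by 20 mm and each number of a turn by 90 degrees. A row lasts 1/10 s, in which the tool goes at most 50 mm and 8.59 degrees, less where a joint would pass 70% of its speed; a pose out of reach is approached as far as the arm can. A call with a number of a shift or a turn outside -1 to 1 is refused whole. A call with a gripper value outside its range is refused whole. "gripper" is the opening, from -1 (shut) to 1 (fully open), set as the call begins (left out, the last holds). The fingers move at their own pace and stop on an object; "squeeze" is the grip in N (left out, the last holds). Time passes only in rows, so rows that do not move let the fingers close. It gives the time, the measured TCP pose, the force, the opening and the grip force at its end, in the units of the state.
- env.get_state(): the state, without advancing time (a new reading comes with each control period).
- env.camera(name): name is "scene" or "side" or "wrist"; returns a dict with "color" (480x640x3 uint8, red, green, blue), "range_z" (480x640 float32, m along the optical axis (not along the pixel's ray), 0 where there is no reading), "fov_y" (degrees; the focal length in pixels is half the picture's height over the tangent of half this angle, whatever the lens; pixels are square), "cx", "cy" (the principal point, pixels), "rvec" (rotation vector, rad) and "tvec" (3), from world to camera coordinates, as OpenCV has them. Camera axes: x right, y down, z forward; pixel columns grow to the right and rows downward; lengths in m; the calibration is good to about 2 mm. The wrist camera is an equidistant fisheye: a pixel r from the principal point sees the ray r / f radians off the axis. A picture is of the moment at which its call begins.
- env.close_job(): hands the job in; it is judged then, once.
Trained networks look in a picture, given as the dict that the camera call returned (one of the last four; its "shot" number tells which), for a name from the list of things; names that differ only in an ending like _2 or _b are one class to them, and where a whole thing is asked for, a point or a joint stands for the part that bears it (a point fixed in the world has none). Each returns a list of dicts, best first, with "score" (0 to 1); they miss things now and then, are a little off and sometimes report something else, mostly with a low value. They report only what shows in the picture. A call takes as long as a camera call. They do not tell look-alikes from the thing itself.
- env.cut_out(picture, thing): "mask" (480x640 bool, what is visible of it) and "xy" ([column, row] in pixels, amid what is visible of it).
The state is a dict: "clock": time; "joint_positions": joint angles; "qd": joint speeds; "effort": joint torques, N m; "eef_pos": TCP position; "eef_rot": TCP orientation; "contact_force": force on the tool from outside, world axes, zero at the start; "moment": the same for the moment, N m; "gripper_width": opening from 0.0 (shut) to 1.0 (fully open); "gripper_force": force on a finger pad.
Only numpy, scipy, OpenCV 4.12 (cv2) and the standard library are available. Lean on these libraries where they do the work, as an engineer would, in place of code of your own. Each camera call takes 0.05 s, during which the arm holds its last target. There are 200 camera calls.

## Working session

There is one attempt and no reset: what is moved stays moved. The work goes in short steps, Python scripts to look and compute and a tool call to move; the robot and the scene stay as the last step left them, time stands still between calls to the robot, and variables do not carry over. Pictures are saved under pics/ and viewed, at most 10 in all, crops included, and the job is handed in when it is done.

Besides the shell and the picture viewer there is one more tool, called after ">>>" as name(argument=value, ...), one argument or row to a line, values as JSON. jog_arm: Moves the arm, as the interface text tells. Shifts and turns lie within -1 to 1; 1 stands for 20 mm of shift or 90 degrees of turn. Its arguments: {"type":"object","properties":{"targets":{"type":"array","items":{"type":"array"}},"gripper":{"type":"number"},"squeeze":{"type":"number"}},"required":["targets"]}

```bash
ls; mkdir -p pics; cat > h.py <<'E'
import numpy as np, cv2
from plant import env
def f(p): return 240/np.tan(np.radians(p["fov_y"])/2)
def cloud(p):
    R,_=cv2.Rodrigues(np.array(p["rvec"],float)); t=np.array(p["tvec"],float)
    v,u=np.mgrid[:480,:640]; z=p["range_z"]
    c=np.stack([(u-p["cx"])/f(p)*z,(v-p["cy"])/f(p)*z,z],-1)
    return (c-t)@R, z>0
def save(p,n): cv2.imwrite(n,cv2.cvtColor(p["color"],cv2.COLOR_RGB2BGR))
E
python3 - <<'E'
from h import *
for n in ("scene","side"):
    p=env.camera(n); save(p,f"pics/{n}0.png"); P,ok=cloud(p); np.savez(f"{n}0.npz",P=P,ok=ok,c=p["color"])
    R,_=cv2.Rodrigues(np.array(p["rvec"],float)); print(n,p["fov_y"],-R.T@np.array(p["tvec"]))
    for t in ("jig","batten","swivel","blade","hook_tab","pull_tongue","end_stop","far_notch"):
        for d in env.cut_out(p,t)[:3]:
            m=d["mask"]&ok; q=P[m]
            print(t,round(d["score"],2),np.round(d["xy"]),m.sum(),np.round(np.median(q,0),3) if len(q) else "", np.round(q.max(0)-q.min(0),3) if len(q) else "")
print(env.get_state())
E
```

```text
pics
scene 49.00651725804649 [0.92839971 0.47149751 0.69208592]
jig 0.57 [334. 271.] 15640 [0.535 0.039 0.009] [0.173 0.418 0.061]
batten 0.87 [334. 442.] 3977 [0.726 0.258 0.028] [0.114 0.152 0.037]
batten 0.72 [343. 316.] 2684 [0.586 0.137 0.038] [0.067 0.173 0.036]
batten 0.67 [448. 246.] 2153 [0.34  0.128 0.027] [0.184 0.063 0.037]
swivel 0.76 [283. 221.] 3124 [ 0.538 -0.081  0.049] [0.123 0.233 0.062]
blade 0.87 [319. 238.] 601 [ 0.523 -0.003  0.036] [0.083 0.066 0.048]
hook_tab 0.69 [321. 239.] 531 [ 0.523 -0.002  0.037] [0.06  0.053 0.044]
pull_tongue 0.61 [322. 244.] 526 [ 0.524 -0.001  0.037] [0.058 0.053 0.044]
end_stop 0.82 [334. 275.] 16090 [0.535 0.04  0.009] [0.179 0.456 0.062]
far_notch 0.89 [336. 438.] 3815 [0.726 0.257 0.028] [0.104 0.152 0.036]
far_notch 0.88 [448. 246.] 2144 [0.336 0.128 0.027] [0.155 0.075 0.036]
far_notch 0.78 [349. 315.] 2585 [0.586 0.14  0.038] [0.065 0.152 0.037]
side 50.24272765437131 [ 0.47927143 -0.85784627  0.57781487]
jig 0.91 [331. 279.] 8664 [ 0.521 -0.084  0.01 ] [0.173 0.421 0.06 ]
batten 0.93 [237. 237.] 1384 [0.331 0.106 0.023] [0.1
[... 802 characters left out ...]
ock': 0.9, 'joint_positions': array([-1.36660445e+00,  3.50676131e-01,  1.65177593e+00,  7.78704239e-06,
        1.13908859e+00, -8.45912570e-02]), 'qd': array([ 0.00032137,  0.00013451, -0.00154071, -0.00082861,  0.00075954,
        0.00237397]), 'effort': array([-2.74775659e-03, -4.97251010e+01, -2.85484421e+01,  6.97902753e-02,
        2.21513270e-02,  1.99961545e-05]), 'eef_pos': array([ 0.15666369, -0.52721785,  0.2186548 ]), 'eef_rot': array([2.57440740e-05, 9.89593871e-01, 1.43888740e-01, 5.08401665e-06]), 'contact_force': array([ 0.8781597 , -0.02100263, -1.38502081]), 'moment': array([-0.00547883,  0.00554639, -0.02131164]), 'gripper_force': 0.0, 'gripper_width': 0.9985593027512969}
```

View scene.

View pics/scene0.png

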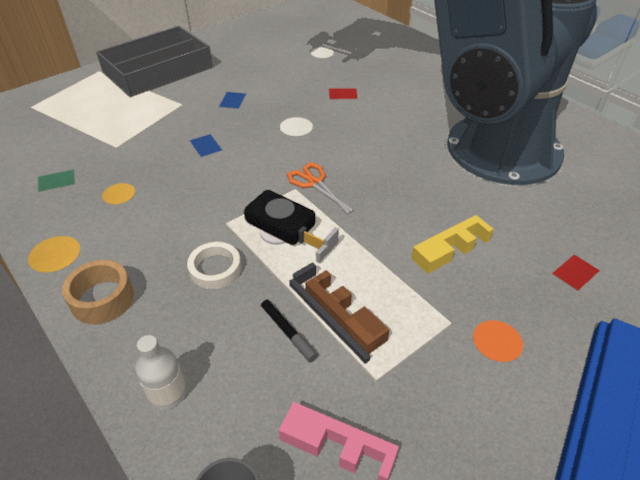

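View pics/side0.png

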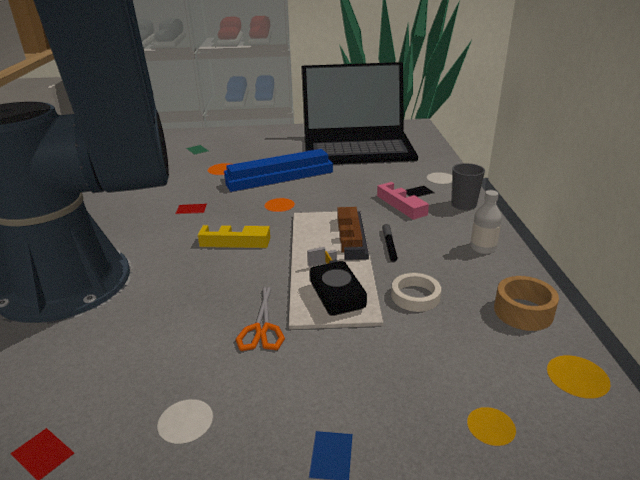

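The batten on the jig (scene ~345,315; side ~350,231) is the brown one; the tape case is at (280,220) swung out, and the tongue faces the robot. Jig x runs about along world +y. Next: fit the jig frame, batten and swivel.

```bash
cat > fit.py <<'E'
from h import *
def rect(q):
    (c,s,a)=cv2.minAreaRect((q*1000).astype(np.float32)); B=cv2.boxPoints((c,s,a))
    e=[B[1]-B[0],B[2]-B[1]]; l=e[np.argmax([np.linalg.norm(x) for x in e])]
    if l[1]<0:l=-l
    return np.round(c,1),np.round(s,1),np.degrees(np.arctan2(l[1],l[0]))
E
python3 - <<'E'
from fit import *
Q=[]
for n in("scene","side"):
    d=np.load(n+"0.npz"); P,ok,c=d["P"],d["ok"],d["c"].astype(int)
    reg=ok&(P[...,0]>.40)&(P[...,0]<.68)&(P[...,1]>-.25)&(P[...,1]<.25)
    b=reg&(abs(P[...,2]-.01)<.004)&(c.min(-1)>130)
    b=cv2.morphologyEx(b.astype(np.uint8),cv2.MORPH_OPEN,np.ones((3,3)))
    k,l,st,_=cv2.connectedComponentsWithStats(b); b=l==1+np.argmax(st[1:,4])
    print(n,"board",rect(P[b][:,:2]),np.median(P[b][:,2]))
    w=reg&(P[...,2]>.034)&(P[...,2]<.046)&(c[...,0]-c[...,2]>35)&(c[...,0]-c[...,1]>15)&(P[...,1]>.03)
    print("batten",w.sum(),rect(P[w][:,:2]),np.median(P[w][:,2]))
    k=reg&(P[...,2]>.046)&(P[...,2]<.058)&(P[...,1]<-.02)&(c.max(-1)<140)
    print("case",k.sum(),rect(P[k][:,:2]))
    t=reg&(P[...,2]>.044)&(P[...,2]<.056)&(P[...,1]>-.04)&(P[...,1]<.03)&(c.min(-1)>90)
    print("tongue",t.sum(),rect(P[t][:,:2]) if t.any() else"")
E
```

```text
scene board (array([533. ,  27.5]), array([414.9, 163. ]), np.float32(88.55209)) 0.008493838852154195
batten 1883 (array([579.6, 120.1]), array([151.3,  45.9]), np.float32(88.4361)) 0.03849406945907651
case 1752 (array([ 534.9, -104. ]), array([ 72.9, 122.8]), np.float32(104.87924))
tongue 103 (array([502. ,  -3.8]), array([37.1,  9.7]), np.float32(14.507801))
side board (array([501.1,  25.4]), array([414.7, 101.5]), np.float32(88.300354)) 0.009054251265474766
batten 600 (array([577.3, 117. ]), array([154.6,  44.2]), np.float32(88.39693)) 0.03891414122673867
case 1557 (array([528.4, -97.5]), array([ 72.2, 149.1]), np.float32(105.852646))
tongue 41 (array([499.7,  -7.1]), array([35.1, 12.5]), np.float32(7.944285))
```

>>> jog_arm(
  targets=[
    [[0.52,-1,0.1],[0,0,0.05]],
    [[0.52,-1,0.1],[0,0,0.05]],
    [[0.52,-1,0.1],[0,0,0.05]],
    [[0.52,-1,0.1],[0,0,0.05]],
    [[0.52,-1,0.1],[0,0,0]],
    [[0.52,-1,0.1],[0,0,0]],
    [[0.52,-1,0.1],[0,0,0]],
    [[0.52,-1,0.1],[0,0,0]],
    [[0.52,-1,0.1],[0,0,0]],
    [[0.52,-1,0.1],[0,0,0]],
    [[0.52,-1,0.1],[0,0,0]],
    [[0.52,-1,0.1],[0,0,0]],
  ],
  gripper=-1,
  squeeze=20,
)

```text
clock: 2.1
eef_pos: [0.2715, -0.283, 0.1947]
eef_rot: [0.0, 1.0, -0.013, 0.0]
contact_force: [0.6, -0.1, 0.2]
gripper_width: 0.028
gripper_force: 0.0
```

>>> jog_arm(
  targets=[
    [[0.52,-1,0.1],[0,0,0]],
    [[0.52,-1,0.1],[0,0,0]],
    [[0.52,-1,0.1],[0,0,0]],
    [[0.52,-1,0.1],[0,0,0]],
    [[0.52,-1,0.1],[0,0,0]],
    [[0.52,-1,0.1],[0,0,0]],
    [[0.52,-1,0.1],[0,0,0]],
    [[0.52,-1,0.1],[0,0,0]],
    [[0.52,-1,0.1],[0,0,0]],
    [[0.52,-1,0.1],[0,0,0]],
    [[0.52,-1,0.1],[0,0,0]],
    [[0.52,-1,0.1],[0,0,0]],
  ],
)

```text
clock: 3.3
eef_pos: [0.4025, -0.0461, 0.1707]
eef_rot: [0.0, 1.0, -0.013, 0.0]
contact_force: [0.9, 0.3, 0.1]
gripper_width: 0.004
gripper_force: 0.0
```

>>> jog_arm(
  targets=[
    [[0.58,-0.96,0.1],[0,0,0]],
    [[0.58,-0.96,0.1],[0,0,0]],
    [[0.58,-0.96,0.1],[0,0,0]],
    [[0.58,-0.96,0.1],[0,0,0]],
    [[0.58,-0.96,0.1],[0,0,0]],
    [[0.58,-0.96,0.1],[0,0,0]],
    [[0.58,-0.96,0.1],[0,0,0]],
    [[0.58,-0.96,0.1],[0,0,0]],
    [[0.58,-0.96,0.1],[0,0,0]],
    [[0.58,-0.96,0.1],[0,0,0]],
    [[0.58,-0.96,0.1],[0,0,0]],
    [[0.58,-0.96,0.1],[0,0,0]],
  ],
)

```text
clock: 4.5
eef_pos: [0.5475, 0.1806, 0.1465]
eef_rot: [-0.0, 1.0, -0.013, 0.0]
contact_force: [-0.2, -0.0, 0.2]
gripper_width: 0.001
gripper_force: 0.0
```

>>> jog_arm(
  targets=[
    [[0.58,-0.96,0.1],[0,0,0]],
    [[0.58,-0.96,0.1],[0,0,0]],
    [[0.58,-0.96,0.1],[0,0,0]],
    [[0,0,0],[0,0,0]],
    [[0,0,0],[0,0,0]],
  ],
)

```text
clock: 5.0
eef_pos: [0.5829, 0.2363, 0.1403]
eef_rot: [0.0, 1.0, -0.012, -0.0]
contact_force: [0.1, 0.5, -0.1]
gripper_width: 0.008
gripper_force: 0.0
```

>>> jog_arm(
  targets=[
    [[0,0,1],[0,0,0]],
    [[0,0,1],[0,0,0]],
    [[0,0,1],[0,0,0]],
    [[0,0,1],[0,0,0]],
    [[0,0,1],[0,0,0]],
    [[0,0,0.8],[0,0,0]],
    [[0,0,0],[0,0,0]],
  ],
)

```text
clock: 5.7
eef_pos: [0.5819, 0.2355, 0.0228]
eef_rot: [0.001, 1.0, -0.013, -0.002]
contact_force: [0.5, -0.2, -0.1]
gripper_width: 0.006
gripper_force: 0.0
```

>>> jog_arm(
  targets=[
    [[0,0.4,0],[0,0,0]],
    [[0,0.4,0],[0,0,0]],
    [[0,0.4,0],[0,0,0]],
    [[0,0.3,0],[0,0,0]],
    [[0,0.2,0],[0,0,0]],
    [[0,0.2,0],[0,0,0]],
    [[0,0.1,0],[0,0,0]],
  ],
)

```text
clock: 6.4
eef_pos: [0.5823, 0.1962, 0.0247]
eef_rot: [-0.0, 1.0, -0.013, 0.0]
contact_force: [-0.5, 1.4, 1.2]
gripper_width: 0.005
gripper_force: 0.7
```

>>> jog_arm(
  targets=[
    [[0,0.1,0],[0,0,0]],
    [[0,0,0],[0,0,0]],
  ],
)

```text
clock: 6.6
eef_pos: [0.5821, 0.1943, 0.0246]
eef_rot: [0.0, 1.0, -0.013, -0.0]
contact_force: [-0.9, -0.2, 0.7]
gripper_width: 0.004
gripper_force: 0.0
```

>>> jog_arm(
  targets=[
    [[0,0.1,0],[0,0,0]],
    [[0,0,0],[0,0,0]],
  ],
)

```text
clock: 6.8
eef_pos: [0.582, 0.1924, 0.0245]
eef_rot: [0.0, 1.0, -0.013, -0.0]
contact_force: [-0.2, 0.9, -0.1]
gripper_width: 0.005
gripper_force: 0.0
```

>>> jog_arm(
  targets=[
    [[0,0.1,0],[0,0,0]],
    [[0,0,0],[0,0,0]],
  ],
)

```text
clock: 7.0
eef_pos: [0.582, 0.1903, 0.0246]
eef_rot: [0.0, 1.0, -0.013, -0.0]
contact_force: [-0.2, 0.1, 0.0]
gripper_width: 0.006
gripper_force: 0.0
```

```bash
python3 - <<'E'
from fit import *
p=env.camera("scene"); P,ok=cloud(p); c=p["color"].astype(int)
cv2.imwrite("pics/s1.png",cv2.resize(p["color"][190:400,210:490,::-1],None,fx=2.8,fy=2.8))
w=ok&(P[...,0]>.53)&(P[...,0]<.64)&(P[...,2]>.034)&(P[...,2]<.046)&(c[...,0]-c[...,2]>35)&(c[...,0]-c[...,1]>15)&(P[...,1]>.02)&(P[...,1]<.25)
print(w.sum(),rect(P[w][:,:2])); q=P[w]; print(np.percentile(q[:,1],[0.5,1,99,99.5,100]))
E
```

```text
1213 (array([579.6, 100.5]), array([156.2,  44.2]), np.float32(88.081314))
[0.02516051 0.02633847 0.17481184 0.17560689 0.17818825]
```

View pics/s1.png

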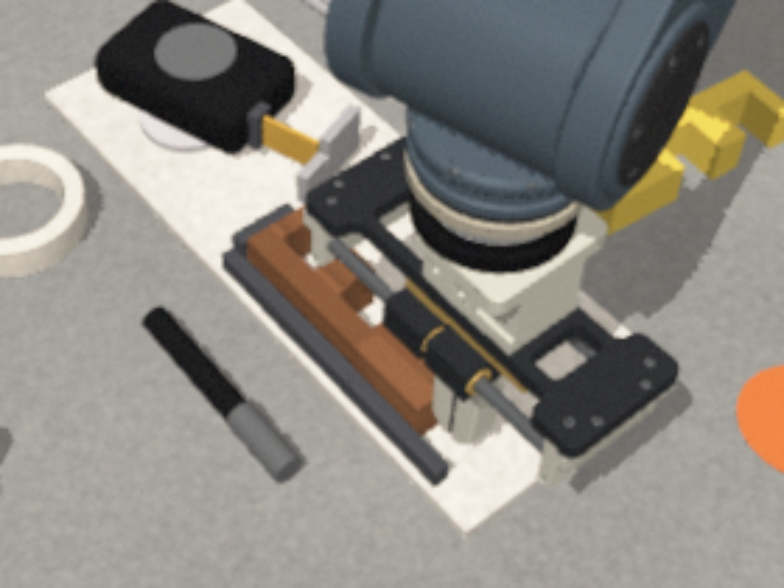

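The batten (crop 240–435, 215–430) is now pushed close against the stop, with the fingers at its far end. I'll press on until the force rises.

>>> jog_arm(
  targets=[
    [[0,0.1,0],[0,0,0]],
    [[0,0,0],[0,0,0]],
  ],
)

```text
clock: 7.25
eef_pos: [0.5821, 0.1885, 0.0246]
eef_rot: [-0.0, 1.0, -0.013, 0.0]
contact_force: [-0.4, 1.8, -0.7]
gripper_width: 0.002
gripper_force: 0.6
```

>>> jog_arm(
  targets=[
    [[0,0.05,0],[0,0,0]],
    [[0,0,0],[0,0,0]],
  ],
)

```text
clock: 7.45
eef_pos: [0.5822, 0.1883, 0.0248]
eef_rot: [-0.001, 1.0, -0.013, 0.0]
contact_force: [0.8, 7.4, 0.0]
gripper_width: 0.007
gripper_force: 3.5
```

>>> jog_arm(
  targets=[
    [[0,0.05,0],[0,0,0]],
    [[0,0,0],[0,0,0]],
  ],
)

```text
clock: 7.65
eef_pos: [0.5823, 0.1882, 0.025]
eef_rot: [-0.001, 1.0, -0.013, 0.001]
contact_force: [-0.2, 13.2, 0.4]
gripper_width: 0.009
gripper_force: 6.5
```

>>> jog_arm(
  targets=[
    [[0,-0.5,0],[0,0,0]],
    [[0,-0.7,0],[0,0,0]],
    [[0,0,-1],[0,0,0]],
    [[0,0,-1],[0,0,0]],
    [[0,0,-1],[0,0,0]],
    [[0,0,-1],[0,0,0]],
    [[0,0,0],[0,0,0]],
  ],
)

```text
clock: 8.35
eef_pos: [0.5839, 0.2115, 0.1071]
eef_rot: [-0.0, 1.0, -0.012, 0.002]
contact_force: [0.0, -0.3, -0.5]
gripper_width: 0.007
gripper_force: 0.0
```

>>> jog_arm(
  targets=[
    [[-0.34,1,0],[0,0,0]],
    [[-0.34,1,0],[0,0,0]],
    [[-0.34,1,0],[0,0,0]],
    [[-0.34,1,0],[0,0,0]],
    [[-0.34,1,0],[0,0,0]],
    [[-0.34,1,0],[0,0,0]],
    [[-0.34,1,0],[0,0,0]],
    [[-0.34,1,0],[0,0,0]],
    [[-0.34,1,0],[0,0,0]],
    [[-0.34,1,0],[0,0,0]],
    [[-0.35,0.7,0],[0,0,0]],
    [[0,0,0],[0,0,-0.05]],
  ],
  gripper=-0.35,
)

```text
clock: 9.55
eef_pos: [0.5012, -0.0026, 0.104]
eef_rot: [0.0, 1.0, 0.026, -0.001]
contact_force: [0.3, -0.1, -1.0]
gripper_width: 0.323
gripper_force: 0.0
```

>>> jog_arm(
  targets=[
    [[0,0,0],[0,0,-0.05]],
    [[0,0,0],[0,0,-0.05]],
    [[0,0,0],[0,0,-0.03]],
    [[0,0,0],[0,0,0]],
    [[0,0,0],[0,0,0]],
  ],
)

```text
clock: 10.05
eef_pos: [0.502, -0.0014, 0.1043]
eef_rot: [-0.0, 0.992, 0.128, -0.0]
contact_force: [1.0, -0.3, -0.1]
gripper_width: 0.326
gripper_force: 0.0
```

```bash
python3 - <<'E'
from fit import *
s=env.get_state(); print(s["eef_pos"],s["eef_rot"],s["gripper_width"])
o=np.array([548.6,-100.4])
for n in("side","scene"):
    p=env.camera(n); P,ok=cloud(p); c=p["color"].astype(int); save(p,f"pics/{n}2.png")
    w=ok&(P[...,0]>.53)&(P[...,0]<.64)&(P[...,2]>.034)&(P[...,2]<.046)&(c[...,0]-c[...,2]>35)&(c[...,0]-c[...,1]>15)&(P[...,1]>.01)&(P[...,1]<.25)
    print(n,"batten",w.sum(),rect(P[w][:,:2]))
    t=ok&(P[...,2]>.044)&(P[...,2]<.056)&(P[...,1]>-.04)&(P[...,1]<.03)&(P[...,0]>.47)&(P[...,0]<.54)&(c.min(-1)>90)
    print(n,"tongue",t.sum(),rect(P[t][:,:2]) if t.any() else "")
p=env.camera("wrist"); save(p,"pics/w2.png")
E
```

```text
[ 0.50202371 -0.00141303  0.1042886 ] [-3.94584320e-05  9.91817968e-01  1.27659894e-01 -2.59845928e-04] 0.3258341800522759
side batten 602 (array([576.8,  97.1]), array([157. ,  43.8]), np.float32(88.25451))
side tongue 43 (array([499.9,  -6.5]), array([34.3,  8.7]), np.float32(16.205961))
scene batten 1803 (array([578.5,  97.8]), array([153.9,  45.9]), np.float32(88.56093))
scene tongue 103 (array([501.7,  -4.1]), array([38.9,  9.5]), np.float32(15.359831))
```

View pics/w2.png

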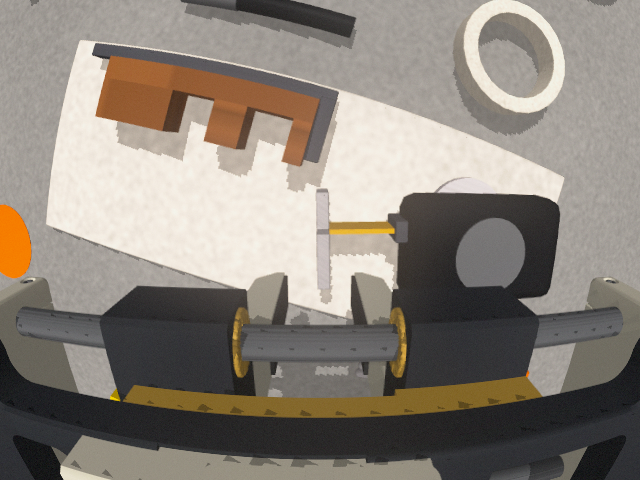

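The wrist view shows the batten butted on the stop, and the tongue (323,240) sitting between the fingers and aligned with them. Descend and grip the tongue.

>>> jog_arm(
  targets=[
    [[-0.1,0.18,1],[0,0,0]],
    [[0,0,1],[0,0,0]],
    [[0,0,1],[0,0,0]],
    [[0,0,0.7],[0,0,0]],
    [[0,0,0.4],[0,0,0]],
    [[0,0,0],[0,0,0]],
  ],
)

```text
clock: 10.8
eef_pos: [0.5007, -0.0055, 0.0219]
eef_rot: [-0.0, 0.992, 0.128, -0.001]
contact_force: [-0.6, -0.1, 0.2]
gripper_width: 0.323
gripper_force: 0.0
```

>>> jog_arm(
  targets=[
    [[0,0,0],[0,0,0]],
    [[0,0,0],[0,0,0]],
    [[0,0,0],[0,0,0]],
    [[0,0,0],[0,0,0]],
    [[0,0,0],[0,0,0]],
    [[0,0,0],[0,0,0]],
  ],
  gripper=-1,
  squeeze=35,
)

```text
clock: 11.4
eef_pos: [0.501, -0.0046, 0.0232]
eef_rot: [-0.001, 0.992, 0.129, -0.0]
contact_force: [-3.2, 9.7, 4.5]
gripper_width: 0.087
gripper_force: 35.0
```

>>> jog_arm(
  targets=[
    [[0,-0.25,0],[0,0,0]],
    [[0,-0.5,0],[0,0,0]],
    [[0,-0.5,0],[0,0,0]],
    [[0,-0.5,0],[0,0,0]],
    [[0,0,0],[0,0,0]],
  ],
)

```text
clock: 11.9
eef_pos: [0.4923, 0.0296, 0.023]
eef_rot: [0.0, 0.992, 0.129, 0.0]
contact_force: [1.7, -1.9, 6.4]
gripper_width: 0.086
gripper_force: 35.0
```

>>> jog_arm(
  targets=[
    [[0,-0.5,0],[0,0,0]],
    [[0,-0.5,0],[0,0,0]],
    [[0,-0.5,0],[0,0,0]],
    [[0,-0.5,0],[0,0,0]],
    [[0,-0.5,0],[0,0,0]],
    [[0,-0.5,0],[0,0,0]],
    [[0,-0.2,0],[0,0,0]],
    [[0,0,0],[0,0,0]],
    [[0,0,0],[0,0,0]],
  ],
)

```text
clock: 12.8
eef_pos: [0.476, 0.0907, 0.0229]
eef_rot: [0.0, 0.992, 0.129, 0.0]
contact_force: [1.7, -4.1, 6.5]
gripper_width: 0.086
gripper_force: 35.0
```

```bash
python3 - <<'E'
from fit import *
s=env.get_state(); print(s["eef_pos"],s["eef_rot"],s["contact_force"])
p=env.camera("scene"); P,ok=cloud(p); c=p["color"].astype(int)
cv2.imwrite("pics/s3.png",cv2.resize(p["color"][160:400,210:490,::-1],None,fx=2.5,fy=2.5))
k=ok&(P[...,0]>.44)&(P[...,0]<.62)&(P[...,2]>.046)&(P[...,2]<.058)&(P[...,1]<-.02)&(P[...,1]>-.25)&(c.max(-1)<140)
print("case",rect(P[k][:,:2]))
E
```

```text
[0.4759741  0.09069049 0.02292103] [1.71361029e-04 9.91676429e-01 1.28754667e-01 2.59475287e-04] [ 1.67685038 -4.10674193  6.51852452]
case (array([ 534.2, -104.9]), array([ 72.7, 122.9]), np.float32(105.314316))
```

View pics/s3.png

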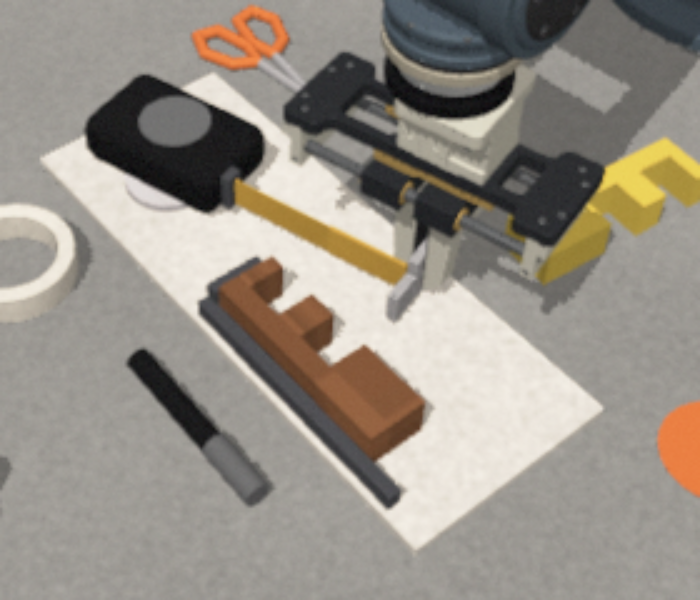

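The tape is out about 98 mm; the hook (crop 400,295) lies outside the far notch. Now swing about the swivel.

>>> jog_arm(
  targets=[
    [[0.18,-0.015,0],[0,0,0.0114]],
    [[0.366,-0.029,0],[0,0,0.0228]],
    [[0.366,-0.029,0],[0,0,0.0228]],
    [[0.366,-0.029,0],[0,0,0.0228]],
    [[0.366,-0.029,0],[0,0,0.0228]],
    [[0.18,-0.015,0],[0,0,0.0114]],
    [[0,0,0],[0,0,0]],
  ],
)

```text
clock: 13.55
eef_pos: [0.5116, 0.1001, 0.0229]
eef_rot: [0.0, 0.999, 0.039, 0.0]
contact_force: [1.3, -3.3, 7.0]
gripper_width: 0.085
gripper_force: 35.0
```

```bash
python3 - <<'E'
from fit import *
s=env.get_state(); p=s["eef_pos"]*1000
o=np.array([547,-102]);r=p[:2]-o; q=s["eef_rot"]
print(p,"yaw",np.degrees(2*np.arctan2(q[2],q[1])),"r",np.hypot(*r),"F",s["contact_force"],s["moment"])
p=env.camera("scene"); P,ok=cloud(p); c=p["color"].astype(int)
cv2.imwrite("pics/s4.png",cv2.resize(p["color"][160:400,210:490,::-1],None,fx=2.5,fy=2.5))
k=ok&(P[...,0]>.44)&(P[...,0]<.62)&(P[...,2]>.046)&(P[...,2]<.058)&(P[...,1]<-.02)&(P[...,1]>-.25)&(c.max(-1)<140)
print("case",rect(P[k][:,:2]))
E
```

```text
[511.63812469 100.06832521  22.90051882] yaw 4.474819353445869 r 205.13914857278672 F [ 1.25486844 -3.34636077  7.04420877] [-0.71082569 -0.33205518  0.1470171 ]
case (array([ 534.4, -102.3]), array([ 73.9, 123.1]), np.float32(93.81853))
```

View pics/s4.png

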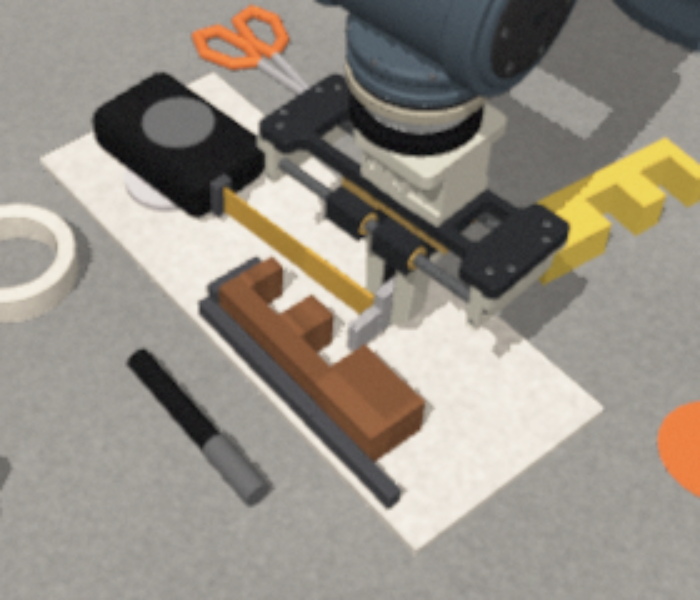

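The hook (370,325) is now in line with the far notch's mouth. Finish the swing.

>>> jog_arm(
  targets=[
    [[0.18,-0.015,0],[0,0,0.0114]],
    [[0.366,-0.029,0],[0,0,0.0228]],
    [[0.25,-0.02,0],[0,0,0.0156]],
    [[0,0,0],[0,0,0]],
  ],
)

```text
clock: 14.0
eef_pos: [0.5275, 0.1021, 0.0229]
eef_rot: [0.0, 1.0, -0.0, 0.0]
contact_force: [1.5, -3.6, 6.2]
gripper_width: 0.082
gripper_force: 35.0
```

>>> jog_arm(
  targets=[
    [[0.18,-0.015,0],[0,0,0.0114]],
    [[0.05,0,0],[0,0,0.003]],
    [[0,0,0],[0,0,0]],
  ],
)

```text
clock: 14.3
eef_pos: [0.5318, 0.1024, 0.023]
eef_rot: [0.0, 1.0, -0.011, 0.0]
contact_force: [1.2, -4.9, 6.8]
gripper_width: 0.083
gripper_force: 35.0
```

>>> jog_arm(
  targets=[
    [[0.06,0,0],[0,0,0.003]],
    [[0,0,0],[0,0,0]],
  ],
)

```text
clock: 14.5
eef_pos: [0.5329, 0.1024, 0.0229]
eef_rot: [0.0, 1.0, -0.013, 0.0]
contact_force: [1.4, -5.4, 5.3]
gripper_width: 0.082
gripper_force: 35.0
```

>>> jog_arm(
  targets=[
    [[0.05,0,0],[0,0,0]],
    [[0,0,0],[0,0,0]],
  ],
)

```text
clock: 14.7
eef_pos: [0.5338, 0.1023, 0.0229]
eef_rot: [0.0, 1.0, -0.014, 0.0]
contact_force: [1.1, -3.7, 6.4]
gripper_width: 0.083
gripper_force: 35.0
```

>>> jog_arm(
  targets=[
    [[0.05,0,0],[0,0,0]],
    [[0,0,0],[0,0,0]],
  ],
)

```text
clock: 14.9
eef_pos: [0.5345, 0.1023, 0.0229]
eef_rot: [0.0, 1.0, -0.014, -0.0]
contact_force: [-0.5, -4.9, 7.8]
gripper_width: 0.085
gripper_force: 35.0
```

```bash
python3 - <<'E'
from fit import *
s=env.get_state(); print(s["eef_pos"],s["contact_force"])
p=env.camera("scene"); P,ok=cloud(p); c=p["color"].astype(int)
cv2.imwrite("pics/s5.png",cv2.resize(p["color"][200:350,240:440,::-1],None,fx=4,fy=4))
k=ok&(P[...,0]>.44)&(P[...,0]<.62)&(P[...,2]>.046)&(P[...,2]<.058)&(P[...,1]<-.02)&(P[...,1]>-.25)&(c.max(-1)<140)
print("case",rect(P[k][:,:2]))
E
```

```text
[0.53453449 0.10230809 0.02288934] [-0.47459086 -4.92345126  7.77671343]
case (array([ 534.1, -100.6]), array([124.3,  71.9]), np.float32(88.24378))
```

View pics/s5.png

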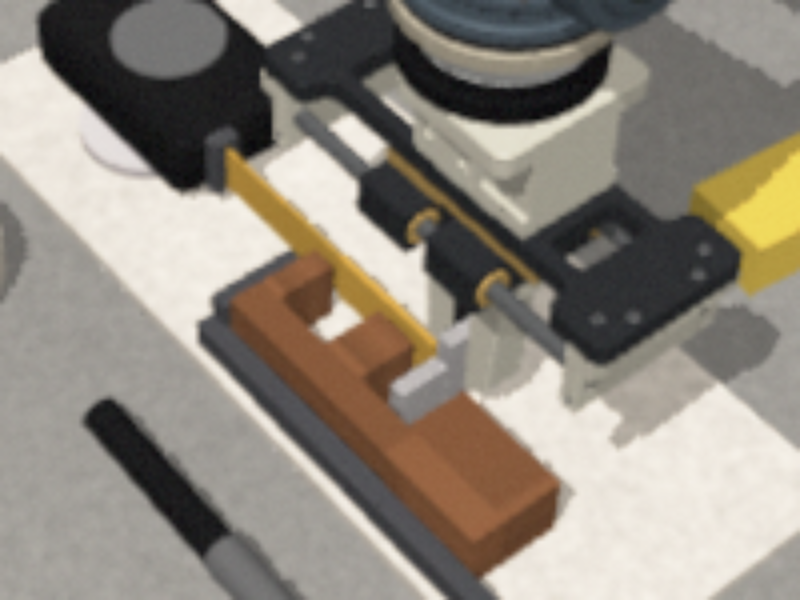

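The hook (430,385) is in the far notch, the case lies parallel to the fence. Ease back.

>>> jog_arm(
  targets=[
    [[0,0.15,0],[0,0,0]],
    [[0,0.15,0],[0,0,0]],
    [[0,0.1,0],[0,0,0]],
    [[0,0,0],[0,0,0]],
  ],
)

```text
clock: 15.35
eef_pos: [0.5343, 0.0941, 0.0229]
eef_rot: [0.0, 1.0, -0.014, -0.0]
contact_force: [-0.4, -4.7, 7.3]
gripper_width: 0.082
gripper_force: 35.0
```

>>> jog_arm(
  targets=[
    [[0,0.05,0],[0,0,0]],
    [[0,0,0],[0,0,0]],
  ],
)

```text
clock: 15.55
eef_pos: [0.5343, 0.0932, 0.0229]
eef_rot: [0.0, 1.0, -0.014, -0.0]
contact_force: [-0.9, -3.9, 7.9]
gripper_width: 0.083
gripper_force: 35.0
```

>>> jog_arm(
  targets=[
    [[0,0.05,0],[0,0,0]],
    [[0,0,0],[0,0,0]],
  ],
)

```text
clock: 15.75
eef_pos: [0.5342, 0.0927, 0.0229]
eef_rot: [-0.0, 1.0, -0.014, -0.0]
contact_force: [-0.4, -0.4, 8.6]
gripper_width: 0.084
gripper_force: 35.0
```

>>> jog_arm(
  targets=[
    [[0,0.05,0],[0,0,0]],
    [[0,0,0],[0,0,0]],
  ],
)

```text
clock: 15.95
eef_pos: [0.5341, 0.0926, 0.0229]
eef_rot: [-0.001, 1.0, -0.014, -0.0]
contact_force: [-1.0, 6.8, 7.3]
gripper_width: 0.088
gripper_force: 35.0
```

>>> jog_arm(
  targets=[
    [[0,-0.03,0],[0,0,0]],
    [[0,0,0],[0,0,0]],
  ],
)

```text
clock: 16.15
eef_pos: [0.5341, 0.0927, 0.0229]
eef_rot: [-0.0, 1.0, -0.014, -0.0]
contact_force: [-0.2, 1.6, 7.7]
gripper_width: 0.086
gripper_force: 35.0
```

>>> jog_arm(
  targets=[
    [[0,0,0],[0,0,0]],
    [[0,0,0],[0,0,0]],
    [[0,0,0],[0,0,0]],
    [[0,0,0],[0,0,0]],
  ],
  gripper=-0.35,
)

```text
clock: 16.55
eef_pos: [0.5343, 0.0917, 0.0224]
eef_rot: [0.0, 1.0, -0.014, -0.0]
contact_force: [-0.7, 0.1, -0.2]
gripper_width: 0.321
gripper_force: 0.0
```

>>> jog_arm(
  targets=[
    [[0,0,-0.5],[0,0,0]],
    [[0,0,-1],[0,0,0]],
    [[0,0,-1],[0,0,0]],
    [[0,0,-1],[0,0,0]],
    [[0,0,-1],[0,0,0]],
    [[-1,0,-1],[0,0,0]],
    [[-1,0,0],[0,0,0]],
    [[-1,0,0],[0,0,0]],
    [[-1,0,0],[0,0,0]],
    [[0,0,0],[0,0,0]],
  ],
)

```text
clock: 17.55
eef_pos: [0.4529, 0.0939, 0.1332]
eef_rot: [0.0, 1.0, -0.014, -0.0]
contact_force: [0.8, 0.2, -0.4]
gripper_width: 0.325
gripper_force: 0.0
```

```bash
python3 - <<'E'
from fit import *
s=env.get_state(); print(s["clock"],s["eef_pos"],s["contact_force"])
p=env.camera("scene"); P,ok=cloud(p); c=p["color"].astype(int)
cv2.imwrite("pics/s6.png",cv2.resize(p["color"][150:380,180:460,::-1],None,fx=2.6,fy=2.6))
w=ok&(P[...,0]>.53)&(P[...,0]<.64)&(P[...,2]>.034)&(P[...,2]<.046)&(c[...,0]-c[...,2]>35)&(c[...,0]-c[...,1]>15)&(P[...,1]>.01)&(P[...,1]<.25)
print("batten",rect(P[w][:,:2]))
k=ok&(P[...,0]>.44)&(P[...,0]<.62)&(P[...,2]>.046)&(P[...,2]<.058)&(P[...,1]<-.02)&(P[...,1]>-.25)&(c.max(-1)<140)
print("case",rect(P[k][:,:2]))
E
```

```text
17.55 [0.45294017 0.09387091 0.13319997] [ 0.84878739  0.24363088 -0.3551344 ]
batten (array([576.2,  92.1]), array([165. ,  50.2]), np.float32(88.39225))
case (array([ 534. , -100.6]), array([124.8,  71.9]), np.float32(88.12733))
```

View pics/s6.png

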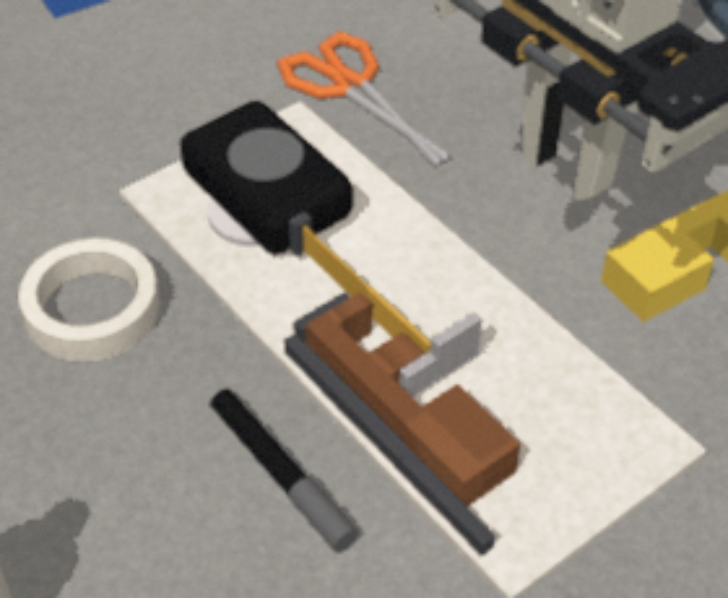

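The batten is butted and the hook (405,375) bears on the case-side wall of the far notch. The bystanders are undisturbed and the robot is clear, so I'll hand in.

```bash
python3 -c "
from plant import env
print(env.close_job())"
```

```text
the job is handed in; nothing more can be done
None
```

The job is handed in: the batten is butted against the end stop, the tape's hook is held by its spring in the far notch, and the tape roll, marker and scissors were left where they lay (about 17.6 s of the 51 s used).

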